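# Slip a silver strip's carrier under the spring clip of a chasing block

## Robot

A 6-joint arm with a two-finger parallel gripper is mounted at the origin on the work surface. World frame = base frame: x ahead of the robot, y to its left, z up, the work surface at z = 0. Lengths are in m, angles in rad, forces in N, time in s.
With the tool pointing down it reaches from about 0.3 to 0.875 m from the base axis. Payload 4.2 kg.
Tool frame: the origin (TCP) lies on the mounting face of the last link; the fingertips stand 173 mm ahead of it and the grasp point (between the pads) lies 155 mm ahead of it (tcp_to_grasp is the distance from the TCP to the grasp point, in m); x points along the fingers, y is the direction in which the jaws open and shut, and the axes are right-handed (so a half turn about x gives the same grasp; the last joint's range is limited). The gripper opens to 85 mm and grips with 20 to 120 N. Pads are 22 mm wide; open, the fingers measure 114 mm over their backs; the gripper's body (76 mm by 85 mm) begins 54 mm behind the grasp point. The pads swing forward as they close: fully open they stand 13 mm farther back than shut.
Start: joints at [-1.152, 0.32, 1.565, -0, 1.257, -0.02], TCP at [0.244, -0.521, 0.405] pointing down, gripper open.
Joint ranges: [-3.11, 3.11], [-0.84, 2.01], [0.21, 2.61], [-1.34, 4.49], [0.05, 2.63], [-2.56, 2.56]. Speed limits (rad/s): [2.57, 2.57, 3.14, 3.14, 3.14, 3.14].

## Interface

Orientations are given as a unit quaternion [x, y, z, w].
In Python, from rig import state, grab_frame, close_job, tcp_to_grasp gives the robot as it stands. The module is installed in compiled form; this text tells all that it offers.
- The arm moves only by the tool step_arm, never from a script. Its argument "motion" is a list of rows, each an object with "translation": the shift along the world's x, y, z in mm, a list of three; "twist": the turn, a rotation vector about the world's x, y, z in rad, a list of three; "hand": the closure, from 0 (fully open) to 1 (shut). A call has 1 to 5 rows; each row shifts and turns the commanded pose from where the row before left it; what a row does not reach is not made up. A row lasts 1/8 s, in which the tool goes at most 62.5 mm and 10.7 degrees, less where a joint would pass 70% of its speed; a pose out of reach is approached as far as the arm can. A call is refused whole if a number of a shift passes 62.5 or a number of a turn 0.188, either way. A call with a gripper value outside its range is refused whole. The fingers move at their own pace and stop on an object; "force" is the grip in N (left out, the last holds). Time passes only in rows, so rows that do not move let the fingers close. It gives the time, the measured TCP pose, the force and the opening at its end, in the units of the state.
- state(): the state, without advancing time (a new reading comes with each control period).
- grab_frame(name): name is "scene" or "top" or "wrist"; returns a dict with "frame" (420x560x3 uint8, red, green, blue), "mtx" (3x3 intrinsics, pixels), "camera_from_world" (4x4, takes a point from world to camera coordinates); the wrist camera has in their place "mount" (4x4, takes a point from camera to tool coordinates, whose origin is the TCP and whose axes are the tool frame's). Camera axes: x right, y down, z forward; pixel columns grow to the right and rows downward; lengths in m; the calibration is good to about 2 mm. The wrist camera is an equidistant fisheye: a pixel r from the principal point sees the ray r / f radians off the axis. A picture is of the moment at which its call begins: read the wrist's pose just before it. There is no depth.
- close_job(): hands the job in, once; it reports no verdict.
The state is a dict: "t": time; "joints": joint angles; "joint_velocities": joint speeds; "tau": joint torques, N m; "position": TCP position; "tcp_rot": TCP orientation; "contact_force": force on the tool from outside, world axes, zero at the start; "torque": the same for the moment, N m; "gripper_width": finger opening in m.
Only numpy, scipy, OpenCV 4.12 (cv2) and the standard library are available. Lean on these libraries where they do the work, as an engineer would, in place of code of your own. Each camera call takes 0.05 s, during which the arm holds its last target.

## Task

Clamp the silver strip for chasing: with one fingertip press the red thumb tab of the spring clip down and keep it down, while the other fingertip pushes the brass carrier under the raised jaw until it is square and fully home against the stop bar. Then let the tab up so that the jaw holds the carrier, and draw the hand clear. Only slide the carrier on its block, never lift it, and leave the punches, the hammer and the other tools where they are.

Things in the scene. Friction and masses are not known exactly. Their poses are not given: they have to be found in the camera images.
- fixture: Fixed: slice of tree trunk (330 across, 45 high) bearing a dark steel block (110 in x, 124 in y, x -65 to +45, top at z 67) with stop bar and spring clip. Origin: centre of the slice's underside. +x: the way the carrier is pushed, to the clip; z up. Stop bar along y, 84 long, 6 high. Hinge pin along y at x 35, z 74.5; ears at y +-12.5, x 31 to 40, z to 80; arm arches to z 86, open to z 91. (mm)
- stop (a point): Middle of the stop bar's face, which looks to the fixture's -x (fixture x = 28, y = 0 mm), at the height of the block's top. When the carrier is home its front (+x) face lies against this bar, so its origin is 14 mm to the -x side of this point.
- tab (a point): On top of the red thumb tab, 24 mm past the pin (+x), moves with it. Tab: 10 to 36 mm past the pin, 32 wide in y, overhanging the block. At rest it slopes up 13 deg away from the pin (this point at z 78.5 mm); fully down it slopes down 13 deg (this point z 67.5; 14 mm past the pin z 70, 3 above the block top). Takes 2 to 4 N at first, 5 to 9 N at the end, then a firm stop.
- jaw (a point): Middle of the underside of the clip's jaw, a rounded lip 16 mm wide in y and 5 mm thick, 17 mm to the -x side of the hinge pin; moves with the clip. At rest it is 4.5 mm above the block, too low for the carrier; fully open about 12 mm above the block. The lip's front lies 13 mm to the -x side of the stop's face.
- clip (a joint): Spring clip's angle, rad: 0 at rest (jaw down), grows as the tab is pressed, 0.45 at the firm stop (jaw fully up). Above about 0.21 the jaw clears the carrier; clamped on the carrier it reads about 0.2. The spring shuts it when the tab is let go.
- carrier: Loose brass plate, 28 mm in x, 76 in y, 8 thick, about 150 g, with an embossed silver strip on its -x half (to 4 mm above the brass); the bare +x half is the ledge for the jaw. Origin: centre of the underside, on the block's top. Starts 2 to 6 mm short of the jaw, turned up to 7 deg from the fixture's axes, up to 8 mm to the side. Its rear (-x) edge is the one to push.
Mind the look-alikes: they are no part of the job. What is meant by the carrier is not pink, and is the smaller of those in its own colour.

How it is judged:
On the way, in this order (a step that is already met when the one before it is completed fails the run):
1. a fingertip holds the clip open while the carrier is still in front of the jaw (value of joint clip above 0.24 rad and contact force between the fingers and clip above 0.8 N and x of carrier in the frame of fixture below 0.005 m), for 0.1 s.
2. with the clip held open by one fingertip the other pushes the carrier beneath the jaw (value of joint clip above 0.24 rad and contact force between the fingers and clip above 0.8 N and x of carrier in the frame of fixture above 0.006 m and contact force between the fingers and carrier above 0.1 N).
3. with the clip still held open, the carrier is home against the stop bar (value of joint clip above 0.24 rad and contact force between the fingers and clip above 0.8 N and x of carrier in the frame of fixture above 0.0115 m and angle between the x axis of carrier and the x axis of fixture, either way round below 0.07 rad and y of carrier in the frame of fixture between -0.022 and 0.022 m), for 0.1 s.
At the end, for the whole second after the job is handed in: The carrier rests flat on the block, its front face within 2.5 mm of the stop bar, square to it within 4 degrees and within 22 mm of centred sideways; the clip has been let go and its jaw presses on the carrier's ledge with more than 2 N; nothing moves (x of carrier in the frame of fixture above 0.0115 m and angle between the x axis of carrier and the x axis of fixture, either way round below 0.07 rad and y of carrier in the frame of fixture between -0.022 and 0.022 m and value of joint clip between 0.14 and 0.27 rad and contact force between clip and carrier above 2 N and angle between carrier's own z axis and vertical below 0.08 rad and linear speed of carrier below 0.01 m/s); the robot touches nothing.
It fails at once if the carrier is lifted, carried or tipped (height (world z) of carrier above 0.073 m or height (world z) of carrier below 0.06 m or angle between carrier's own z axis and vertical above 0.2 rad).
It fails at once if a punch, the hammer or another tool is moved by more than 15 mm (distance of any of punch_a, punch_b, punch_c, hammer, mallet, discs, pitch_bowl, jar from where it was at the start of the episode above 0.015 m).
It also fails if it takes over 40 s, if anything falls off the work surface, if the arm or the gripper's body presses on something with over 40 N, if the wrist force passes 120 N, or if a joint passes its speed limit or range.

## Working session

There is one attempt and no reset: what is moved stays moved. The work goes in short steps, Python scripts to look and compute and a tool call to move; the robot and the scene stay as the last step left them, time stands still between calls to the robot, and variables do not carry over. Pictures are saved under pics/ and viewed, and the job is handed in when it is done.

Besides the shell and the picture viewer there is one more tool, called after ">>>" by a JSON object that holds its "name" and its "arguments". step_arm: Moves the arm, as the interface text tells. Its arguments: {"type":"object","properties":{"motion":{"type":"array","items":{"type":"object","properties":{"translation":{"type":"array","items":{"type":"number"}},"twist":{"type":"array","items":{"type":"number"}},"hand":{"type":"number"}}}},"force":{"type":"number"}},"required":["motion"]}

```bash
mkdir -p pics; cat > h.py <<'E'
import numpy as np, cv2
from rig import state, grab_frame, close_job, tcp_to_grasp
def save(n,img): cv2.imwrite('pics/'+n+'.png',cv2.cvtColor(img,cv2.COLOR_RGB2BGR))
def ray(f,u,v):
    K=f['mtx'];T=f['camera_from_world'];R=T[:3,:3];c=-R.T@T[:3,3]
    d=R.T@np.linalg.inv(K)@np.array([u,v,1.]);return c,d/np.linalg.norm(d)
def onz(f,u,v,z):
    c,d=ray(f,u,v);return c+d*(z-c[2])/d[2]
def proj(f,p):
    T=f['camera_from_world'];q=f['mtx']@(T[:3,:3]@np.asarray(p)+T[:3,3]);return q[:2]/q[2]
E
python3 - <<'E'
from h import *
s=state();print(s)
import pickle
for n in['scene','top','wrist']:
    f=grab_frame(n);save(n+'0',f['frame']);pickle.dump(f,open(n+'0.pkl','wb'))
    if n!='wrist':
        T=f['camera_from_world'];print(n,-T[:3,:3].T@T[:3,3])
E
```

```text
{'t': 0.0, 'joints': array([-1.15199317e+00,  3.20294293e-01,  1.56566724e+00, -1.53187795e-06,
        1.25736729e+00, -1.99896437e-02]), 'joint_velocities': array([-0.00141883, -0.00059173, -0.001293  ,  0.00076213, -0.00035853,
       -0.00097728]), 'tau': array([-1.02756076e-03, -4.15532577e+01, -2.34164017e+01,  6.86792737e-05,
        8.22156348e-03, -5.61440601e-06]), 'position': array([ 0.24422727, -0.52037732,  0.40388518]), 'tcp_rot': array([-0.69003433, -0.15449677,  0.69027852, -0.15329364]), 'contact_force': array([-0.43040174, -0.17941201, -0.02159825]), 'torque': array([-0.05993695, -0.03267408,  0.02202718]), 'gripper_width': 0.08504163967278656}
scene [ 1.35098726 -0.33106863  0.70219772]
top [ 0.44016409 -0.10050535  1.20878562]
```

View pics/scene0.png

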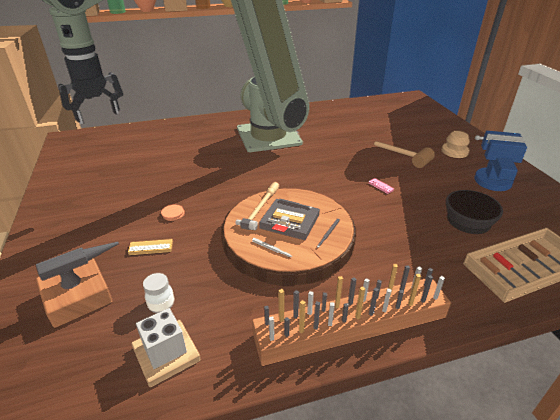

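View pics/top0.png

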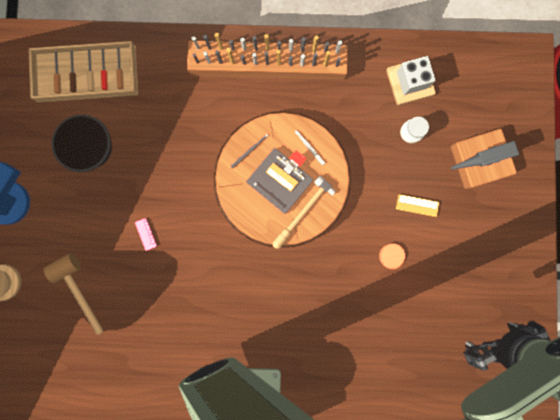

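View pics/wrist0.png

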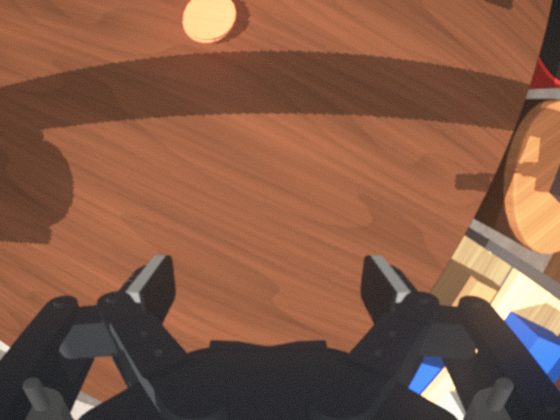

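Candidates: brass plate on the block, top (282,178); a longer brass plate on the table at (417,205); a pink one at (146,235). The carrier is the one on the block, since it isn't pink and is the smaller brass one. I'll check that in an enlarged crop.

```bash
python3 - <<'E'
from h import *
import pickle
f=pickle.load(open('top0.pkl','rb'));g=pickle.load(open('scene0.pkl','rb'))
save('topc',cv2.resize(f['frame'][105:250,210:355],None,fx=5.2,fy=4.1,interpolation=cv2.INTER_CUBIC)[:600] if 0 else cv2.resize(f['frame'][120:240,220:350],None,fx=5,fy=5,interpolation=cv2.INTER_CUBIC))
save('scenec',cv2.resize(g['frame'][175:275,220:360],None,fx=5,fy=5,interpolation=cv2.INTER_CUBIC))
print(f['mtx'],g['mtx'])
E
```

```text
[[473.62696988   0.         286.13620677]
 [  0.         473.62696988 200.7067539 ]
 [  0.           0.           1.        ]] [[408.1585298    0.         286.82797535]
 [  0.         408.1585298  205.33740198]
 [  0.           0.           1.        ]]
```

View pics/topc.png

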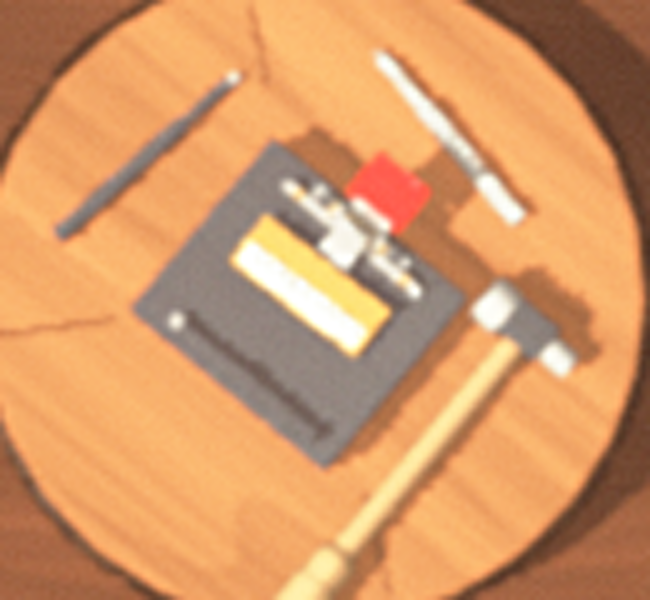

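View pics/scenec.png

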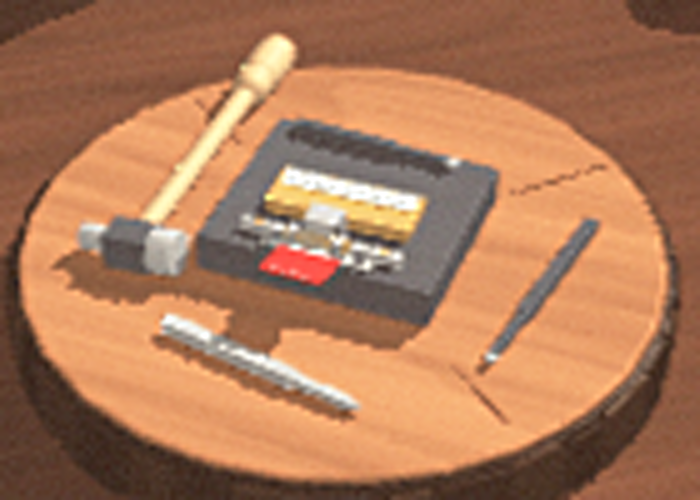

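```bash
python3 - <<'E'
from h import *
import pickle
f=pickle.load(open('top0.pkl','rb'))
cr=np.array([[275,141],[464,298],[325,466],[134,308]])/5+[220-.4,120-.4]
P=np.array([onz(f,*c,.067) for c in cr]);print(P.round(4))
print([np.linalg.norm(P[i]-P[(i+1)%4]).round(4) for i in range(4)])
# corners: 0,1 on +x side (clip)
ex=(P[0]+P[1]-P[2]-P[3])[:2];ex/=np.linalg.norm(ex)
ey=(P[0]-P[1]+P[3]-P[2])[:2];ey-=ex*(ex@ey);ey/=np.linalg.norm(ey)
print('ex',ex,np.arctan2(ex[1],ex[0]),'ey',ey,'cross',ex[0]*ey[1]-ex[1]*ey[0])
c=P.mean(0)[:2];O=c+.010*ex;print('O',O)
# disc
hsv=cv2.cvtColor(f['frame'],cv2.COLOR_RGB2HSV)
def loc(u,v,z):
    p=onz(f,u,v,z)[:2]-O;return np.array([p@ex,p@ey])*1000
for n,uv,z in [('red1',(381,153),.08),('red2',(430,195),.08),('red3',(348,193),.078),('red4',(400,233),.078),('stopL',(290,185),.073),('stopR',(417,292),.073),
 ('car1',(267,214),.075),('car2',(391,313),.075),('car3',(357,357),.075),('car4',(231,260),.075),('strip rearL',(231,260),.079),('rear strip R',(355,357),.079),('rodL',(177,321),.07),('rodR',(322,432),.07),
 ('hamhead',(495,305),.06),('jaw',(342,248),.078)]:
    print(n,loc(uv[0]/5+219.6,uv[1]/5+119.6,z).round(1))
E
```

```text
[[ 0.6456 -0.0752  0.067 ]
 [ 0.5712 -0.1689  0.067 ]
 [ 0.488  -0.1036  0.067 ]
 [ 0.5621 -0.0091  0.067 ]]
[np.float64(0.1196), np.float64(0.1058), np.float64(0.1201), np.float64(0.1064)]
ex [ 0.78546514 -0.6189059 ] -0.6673490013876275 ey [0.6189059  0.78546514] cross 1.0
O [ 0.57459262 -0.09538042]
red1 [69.8 15.2]
red2 [ 69.1 -15.9]
red3 [44.9 15.2]
red4 [ 46.  -16.4]
stopL [30.6 39.7]
stopR [ 29.8 -40.7]
car1 [12.5 39. ]
car2 [ 13.7 -37.6]
car3 [-13.1 -38.6]
car4 [-15.8  38. ]
strip rearL [-16.1  37.6]
rear strip R [-14. -38.]
rodL [-54.8  39.6]
rodR [-51.4 -48.5]
hamhead [ 50.7 -73.5]
jaw [22.6  0.4]
```

```bash
cat >> h.py <<'E'
from scipy.spatial.transform import Rotation as Rn
O=np.array([.5746,-.0954]);TH=-.6673
ex=np.array([np.cos(TH),np.sin(TH)]);ey=np.array([-ex[1],ex[0]])
def plan(fx,fy,z,sgn=1):
    s=state();R=Rn.from_quat(s['tcp_rot']).as_matrix()
    y=np.append(ex,0)*sgn;x=np.array([0,0,-1.]);Rt=np.column_stack([x,y,np.cross(x,y)])
    rv=Rn.from_matrix(Rt@R.T).as_rotvec()
    t=np.append(O+ex*fx/1e3+ey*fy/1e3,z)-s['position']
    print('d mm',(t*1000).round(1),'rv',rv.round(4),'pos',s['position'].round(4),'t',s['t'],'w',round(s['gripper_width'],4),'F',s['contact_force'].round(2),'q',s['joints'].round(2))
E
python3 - <<'E'
from h import *
R=Rn.from_quat(state()['tcp_rot']).as_matrix();print(R.round(3),tcp_to_grasp)
f=grab_frame('wrist');print(f['mount'].round(3),f['mtx'].round(1))
plan(12,0,.35,1);plan(12,0,.35,-1)
E
```

```text
[[-0.001  0.425 -0.905]
 [ 0.001 -0.905 -0.425]
 [-1.    -0.001 -0.   ]] 0.1547
[[ 0.    -0.258  0.966  0.031]
 [ 1.     0.001  0.     0.001]
 [-0.001  0.966  0.258 -0.064]
 [ 0.     0.     0.     1.   ]] [[325.2   0.  267.6]
 [  0.  325.2 208.9]
 [  0.    0.    1. ]]
d mm [339.8 417.6 -54.2] rv [-0.0008 -0.0006  0.4647] pos [ 0.2442 -0.5204  0.4042] t 0.2 w 0.0851 F [-0.27 -0.71 -0.36] q [-1.15  0.32  1.57 -0.    1.26 -0.02]
d mm [339.8 417.6 -54.2] rv [-8.0000e-04  1.1000e-03 -2.6769e+00] pos [ 0.2442 -0.5204  0.4042] t 0.2 w 0.0851 F [-0.27 -0.71 -0.36] q [-1.15  0.32  1.57 -0.    1.26 -0.02]
```

>>> {"name": "step_arm", "arguments": {"motion": [{"translation":[34,42,0],"twist":[0,0,0.09],"hand":0},{"translation":[34,42,0],"twist":[0,0,0.09],"hand":0},{"translation":[34,42,0],"twist":[0,0,0.09],"hand":0},{"translation":[34,42,0],"twist":[0,0,0.09],"hand":0},{"translation":[34,42,0],"twist":[0,0,0.09],"hand":0}]}}

```text
t: 0.82
position: [0.4151, -0.3091, 0.4047]
tcp_rot: [0.638, 0.305, -0.638, 0.305]
contact_force: [1.0, -0.2, -0.8]
gripper_width: 0.0852
```

>>> {"name": "step_arm", "arguments": {"motion": [{"translation":[34,42,-10],"twist":[0,0,0],"hand":0},{"translation":[34,42,-10],"twist":[0,0,0],"hand":0},{"translation":[34,42,-10],"twist":[0,0,0],"hand":0},{"translation":[34,42,-10],"twist":[0,0,0],"hand":0.1},{"translation":[34,40,-10],"twist":[0,0,0],"hand":0.1}]}}

```text
t: 1.45
position: [0.5852, -0.1009, 0.3543]
tcp_rot: [-0.638, -0.304, 0.638, -0.304]
contact_force: [0.1, -0.8, -0.3]
gripper_width: 0.077
```

>>> {"name": "step_arm", "arguments": {"motion": [{"translation":[0,0,0],"twist":[0,0,0.0],"hand":0.12},{"translation":[0,0,0],"twist":[0,0,0],"hand":0.12}]}}

```text
t: 1.7
position: [0.5841, -0.1026, 0.3545]
tcp_rot: [-0.638, -0.304, 0.639, -0.304]
contact_force: [0.3, 0.4, 0.6]
gripper_width: 0.0752
```

```bash
python3 - <<'E'
from h import *
import pickle
plan(12.5,0,.30)
s=state();f=grab_frame('wrist');f['s']=s;pickle.dump(f,open('w1.pkl','wb'));save('w1',f['frame'])
g=grab_frame('top');save('t1',cv2.resize(g['frame'][120:240,220:350],None,fx=5,fy=5,interpolation=cv2.INTER_CUBIC))
E
```

```text
d mm [  0.3  -0.5 -54.5] rv [ 0.0004 -0.001   0.0142] pos [ 0.5841 -0.1026  0.3545] t 1.7 w 0.0752 F [0.32 0.44 0.57] q [-0.19  0.38  1.6  -0.    1.16  0.49]
```

View pics/w1.png

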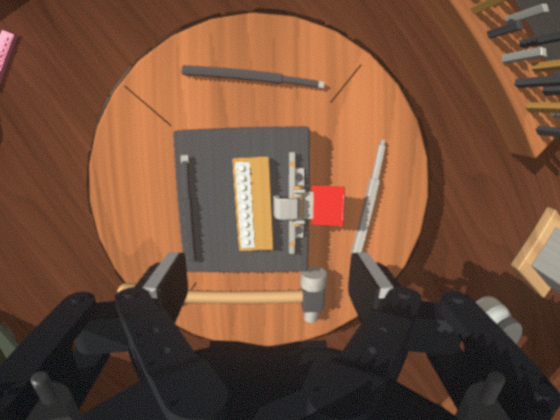

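The wrist view shows the carrier at (252,204), smaller than the block, with silver strip on its left side, the red tab at (328,206), the jaw at (287,208) and a dark punch lying on the block at (190,208). This confirms the carrier choice. Next I'll measure from this view.

```bash
cat >> h.py <<'E'
def wray(f,u,v):
    K=f['mtx'];s=f['s'];a=np.array([(u-K[0,2])/K[0,0],(v-K[1,2])/K[1,1]]);r=np.linalg.norm(a)
    d=np.array([*(a/r*np.sin(r)),np.cos(r)]);M=f['mount'];R=Rn.from_quat(s['tcp_rot']).as_matrix()
    return R@M[:3,3]+s['position'],R@M[:3,:3]@d
def wz(f,u,v,z):
    c,d=wray(f,u,v);return c+d*(z-c[2])/d[2]
def loc(p):
    p=p[:2]-O;return np.array([p@ex,p@ey])*1000
def masks(f):
    h=cv2.cvtColor(f['frame'],cv2.COLOR_RGB2HSV);return h
E
python3 - <<'E'
from h import *
import pickle
f=pickle.load(open('w1.pkl','rb'))
save('w1c',cv2.resize(f['frame'][110:290,160:360],None,fx=3.3,fy=3.3,interpolation=cv2.INTER_CUBIC))
for n,uv,z in [('blk',(177,131),.067),('blk',(307,127),.067),('blk',(309,271),.067),('blk',(186,272),.067),
('car fr',(268,157),.075),('car fr',(271,249),.075),('rear',(233,160),.077),('rear',(239,249),.077),
('red',(312,187),.076),('red',(344,187),.081),('red',(344,226),.081),('red',(312,224),.076),('rod',(185,158),.072),('rod',(197,260),.072),
('hamm',(314,270),.07),('padL',(184,255),.18),('padR',(352,255),.18)]:
    print(n,loc(wz(f,*uv,z)).round(1))
E
```

```text
blk [-59.9  61.3]
blk [43.8 61.8]
blk [ 47.5 -61.2]
blk [-61.8 -61.8]
car fr [12.8 39. ]
car fr [ 14.3 -36.4]
rear [-13.9  37.3]
rear [-11.9 -35.3]
red [46.9 15.3]
red [71.4 16.2]
red [ 72.9 -15.5]
red [ 47.5 -14.9]
rod [-52.9  39.6]
rod [-49.2 -47.6]
hamm [ 51.5 -58.9]
padL [-28.9   3.1]
padR [53.5  2. ]
```

View pics/w1c.png

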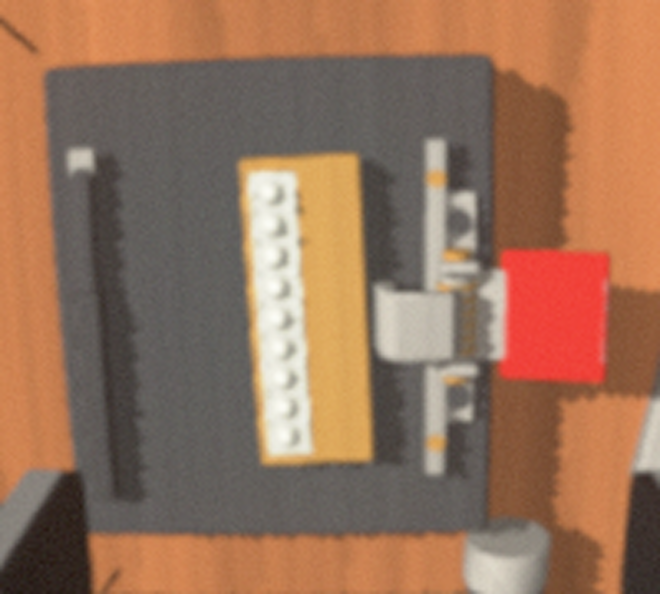

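>>> {"name": "step_arm", "arguments": {"motion": [{"translation":[0.5,-1,-28],"twist":[0,0,0.014],"hand":0.12},{"translation":[0,0,-28],"twist":[0,0,0],"hand":0.12},{"translation":[0,0,-26],"twist":[0,0,0],"hand":0.12},{"translation":[0,0,0],"twist":[0,0,0],"hand":0.12}]}}

```text
t: 2.3
position: [0.5836, -0.1045, 0.2714]
tcp_rot: [-0.635, -0.309, 0.638, -0.307]
contact_force: [-0.6, 0.2, 0.2]
gripper_width: 0.0746
```

```bash
python3 - <<'E'
from h import *
import pickle
plan(13,0,.26)
s=state();f=grab_frame('wrist');f['s']=s;pickle.dump(f,open('w2.pkl','wb'));save('w2',f['frame'])
g=grab_frame('scene');save('s2',cv2.resize(g['frame'][155:275,220:370],None,fx=5,fy=5,interpolation=cv2.INTER_CUBIC))
E
```

```text
d mm [  1.2   1.1 -11.4] rv [-0.0006 -0.004   0.0025] pos [ 0.5836 -0.1045  0.2714] t 2.3 w 0.0746 F [-0.61  0.23  0.24] q [-0.2   0.46  1.71 -0.    0.98  0.47]
```

View pics/w2.png

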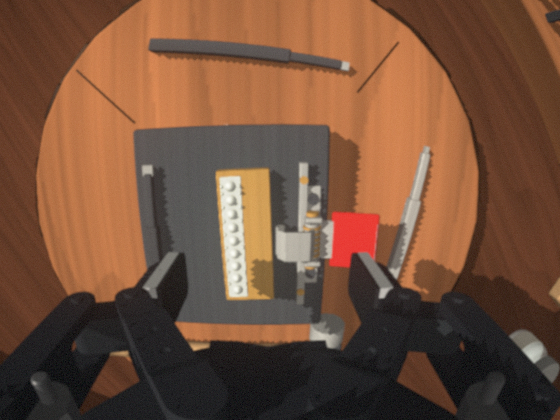

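View pics/s2.png

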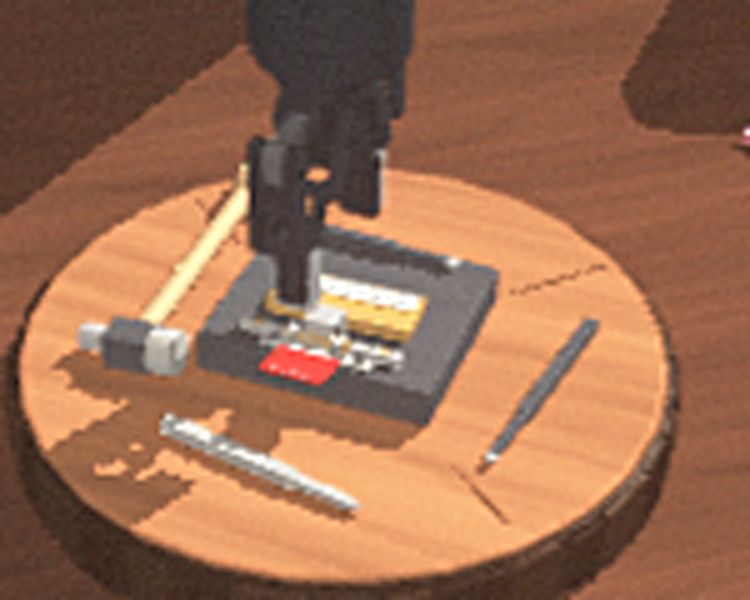

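```bash
python3 - <<'E'
from h import *
import pickle
f=pickle.load(open('w2.pkl','rb'))
save('w2c',cv2.resize(f['frame'][240:340,100:440],None,fx=2.3,fy=2.3,interpolation=cv2.INTER_CUBIC))
K=f['mtx'];M=f['mount']
for u,v,y in[(185,254,-.0373),(351,254,.0373)]:
    a=np.array([(u-K[0,2])/K[0,0],(v-K[1,2])/K[1,1]]);r=np.linalg.norm(a)
    d=M[:3,:3]@np.array([*(a/r*np.sin(r)),np.cos(r)]);t=(y-M[1,3])/d[1];print(M[:3,3]+d*t)
E
```

```text
[ 0.16434373 -0.0373     -0.00728148]
[ 0.16093288  0.0373     -0.008802  ]
```

View pics/w2c.png

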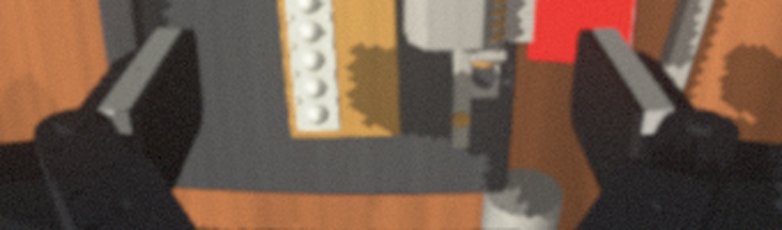

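>>> {"name": "step_arm", "arguments": {"motion": [{"translation":[1,1,-14],"twist":[0,0,0],"hand":0.12},{"translation":[0,0,-12],"twist":[0,0,0],"hand":0.12},{"translation":[0,0,0],"twist":[0,0,0],"hand":0.12}]}}

```text
t: 2.78
position: [0.5854, -0.1024, 0.2455]
tcp_rot: [-0.636, -0.309, 0.637, -0.308]
contact_force: [0.1, -0.4, 0.1]
gripper_width: 0.0755
```

>>> {"name": "step_arm", "arguments": {"motion": [{"translation":[0,0,-3],"twist":[0,0,0],"hand":0.12},{"translation":[0,0,0],"twist":[0,0,0],"hand":0.12}]}}

```text
t: 3.02
position: [0.5858, -0.1025, 0.2437]
tcp_rot: [0.636, 0.308, -0.636, 0.309]
contact_force: [-0.2, 0.3, 0.4]
gripper_width: 0.0751
```

```bash
python3 - <<'E'
from h import *
plan(13,0,.235)
s=state();f=grab_frame('wrist');save('w3',f['frame'])
E
```

```text
d mm [-1.  -1.  -8.7] rv [0.0001 0.0001 0.0006] pos [ 0.5858 -0.1025  0.2437] t 3.025 w 0.0751 F [-0.19  0.25  0.38] q [-0.19  0.49  1.73 -0.    0.92  0.48]
```

View pics/w3.png

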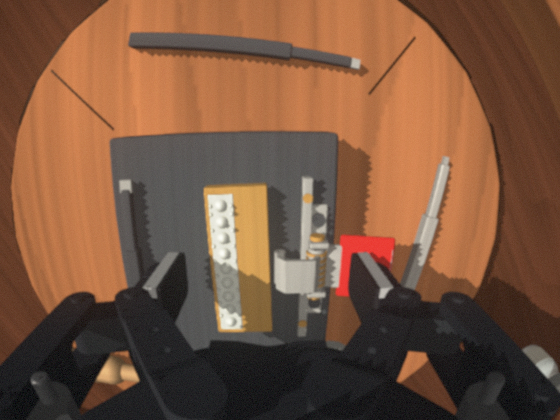

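>>> {"name": "step_arm", "arguments": {"motion": [{"translation":[0,0,-3],"twist":[0,0,0],"hand":0.12},{"translation":[0,0,0],"twist":[0,0,0],"hand":0.12}]}}

```text
t: 3.32
position: [0.5861, -0.1026, 0.2411]
tcp_rot: [0.637, 0.308, -0.636, 0.309]
contact_force: [-0.1, 0.3, 2.9]
gripper_width: 0.0753
```

>>> {"name": "step_arm", "arguments": {"motion": [{"translation":[0,0,-2],"twist":[0,0,0],"hand":0.12},{"translation":[0,0,0],"twist":[0,0,0],"hand":0.12}]}}

```text
t: 3.58
position: [0.5862, -0.1027, 0.2391]
tcp_rot: [0.637, 0.308, -0.636, 0.309]
contact_force: [1.0, -0.1, 2.6]
gripper_width: 0.0755
```

>>> {"name": "step_arm", "arguments": {"motion": [{"translation":[0,0,-2],"twist":[0,0,0],"hand":0.12},{"translation":[0,0,0],"twist":[0,0,0],"hand":0.12}]}}

```text
t: 3.82
position: [0.5862, -0.1026, 0.237]
tcp_rot: [0.637, 0.308, -0.636, 0.309]
contact_force: [1.1, -1.4, 5.3]
gripper_width: 0.0752
```

```bash
python3 - <<'E'
from h import *
plan(13,0,.235)
s=state();f=grab_frame('wrist');save('w4',f['frame'])
g=grab_frame('scene');save('s4',cv2.resize(g['frame'][175:255,240:350],None,fx=7,fy=7,interpolation=cv2.INTER_CUBIC))
E
```

```text
d mm [-1.4 -0.8 -2. ] rv [0.0005 0.0017 0.0006] pos [ 0.5862 -0.1026  0.237 ] t 3.825 w 0.0752 F [ 1.1  -1.43  5.34] q [-0.19  0.5   1.74 -0.    0.9   0.48]
```

View pics/w4.png

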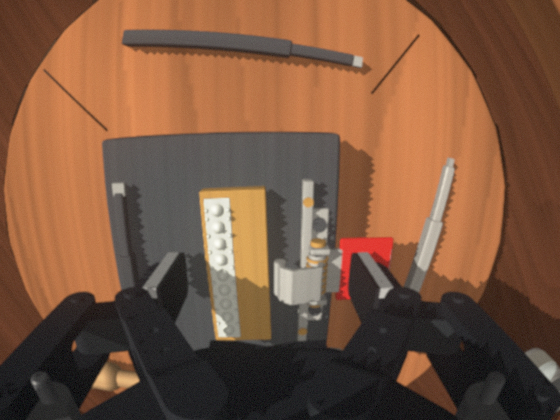

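View pics/s4.png

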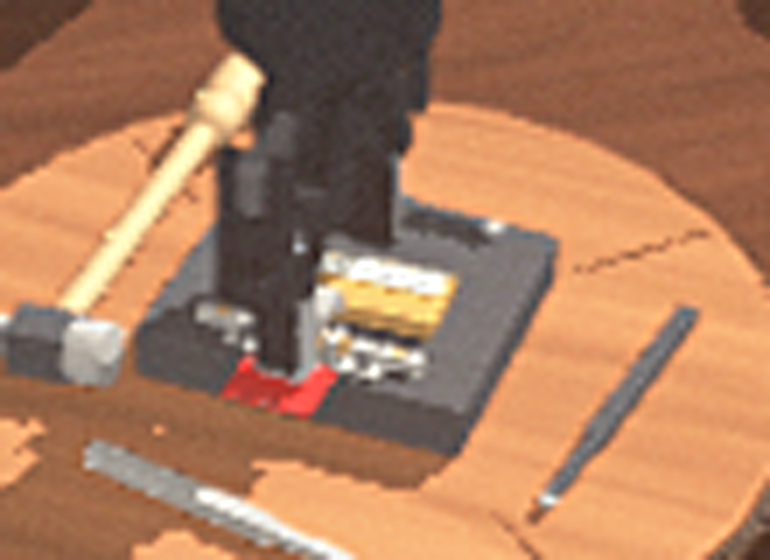

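>>> {"name": "step_arm", "arguments": {"motion": [{"translation":[0,0,-2],"twist":[0,0,0],"hand":0.12},{"translation":[0,0,0],"twist":[0,0,0],"hand":0.12}]}}

```text
t: 4.18
position: [0.586, -0.1025, 0.2351]
tcp_rot: [0.637, 0.308, -0.636, 0.309]
contact_force: [0.2, -0.3, 6.3]
gripper_width: 0.075
```

>>> {"name": "step_arm", "arguments": {"motion": [{"translation":[0,0,-1],"twist":[0,0,0],"hand":0.12},{"translation":[0,0,0],"twist":[0,0,0],"hand":0.12}]}}

```text
t: 4.42
position: [0.5859, -0.1025, 0.2342]
tcp_rot: [0.637, 0.308, -0.636, 0.309]
contact_force: [0.6, -0.0, 6.7]
gripper_width: 0.0752
```

```bash
python3 - <<'E'
from h import *
plan(13,0,.235)
s=state();f=grab_frame('wrist');save('w5',f['frame'][150:400])
g=grab_frame('scene');save('s5',cv2.resize(g['frame'][175:255,240:350],None,fx=7,fy=7,interpolation=cv2.INTER_CUBIC))
E
```

```text
d mm [-1.1 -1.   0.8] rv [0.     0.0009 0.0007] pos [ 0.5859 -0.1025  0.2342] t 4.425 w 0.0752 F [ 0.55 -0.01  6.67] q [-0.19  0.5   1.74  0.    0.9   0.48]
```

View pics/w5.png

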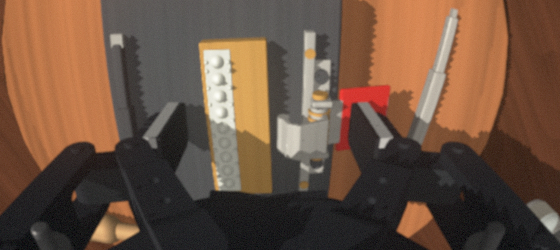

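View pics/s5.png

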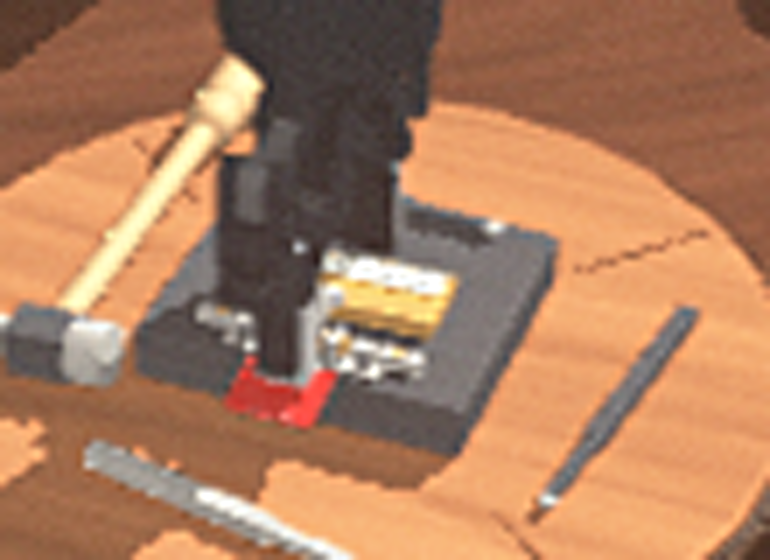

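>>> {"name": "step_arm", "arguments": {"motion": [{"translation":[1,-0.8,0.7],"twist":[0,0,0],"hand":0.15},{"translation":[1,-0.8,0.7],"twist":[0,0,0],"hand":0.18},{"translation":[0,0,0],"twist":[0,0,0],"hand":0.18}], "force": 25}}

```text
t: 4.9
position: [0.5879, -0.104, 0.2358]
tcp_rot: [0.637, 0.308, -0.636, 0.308]
contact_force: [0.4, -0.1, 7.6]
gripper_width: 0.0701
```

```bash
python3 - <<'E'
from h import *
plan(15.5,0,.235)
s=state();f=grab_frame('wrist');save('w6',f['frame'][150:400])
E
```

```text
d mm [-1.1 -1.  -0.8] rv [-0.0003  0.0006  0.0008] pos [ 0.5879 -0.104   0.2358] t 4.9 w 0.0701 F [ 0.42 -0.08  7.55] q [-0.19  0.5   1.74  0.    0.9   0.47]
```

View pics/w6.png

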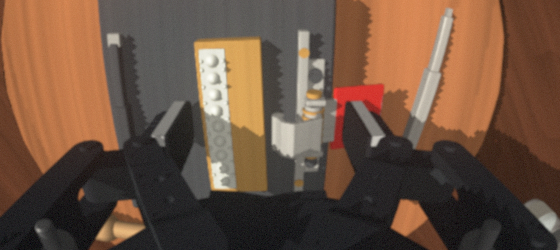

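>>> {"name": "step_arm", "arguments": {"motion": [{"translation":[1,-0.8,0.7],"twist":[0,0,0],"hand":0.21},{"translation":[1,-0.8,0.6],"twist":[0,0,0],"hand":0.24},{"translation":[0,0,0],"twist":[0,0,0],"hand":0.24}]}}

```text
t: 5.32
position: [0.5898, -0.1055, 0.2371]
tcp_rot: [0.636, 0.308, -0.636, 0.308]
contact_force: [0.0, 0.6, 7.6]
gripper_width: 0.0652
```

>>> {"name": "step_arm", "arguments": {"motion": [{"translation":[1,-0.8,0.6],"twist":[0,0,0],"hand":0.27},{"translation":[0,0,0],"twist":[0,0,0],"hand":0.27}]}}

```text
t: 5.58
position: [0.5906, -0.1062, 0.2376]
tcp_rot: [0.636, 0.309, -0.636, 0.308]
contact_force: [-1.1, 0.9, 8.0]
gripper_width: 0.0625
```

```bash
python3 - <<'E'
from h import *
plan(19.25,0,.235)
s=state();f=grab_frame('wrist');save('w7',f['frame'][150:400])
g=grab_frame('scene');save('s7',cv2.resize(g['frame'][175:255,240:350],None,fx=7,fy=7,interpolation=cv2.INTER_CUBIC))
E
```

```text
d mm [-0.9 -1.1 -2.6] rv [-0.0007 -0.0001  0.001 ] pos [ 0.5906 -0.1062  0.2376] t 5.575 w 0.0625 F [-1.14  0.95  7.95] q [-0.2   0.5   1.73  0.    0.91  0.47]
```

View pics/w7.png

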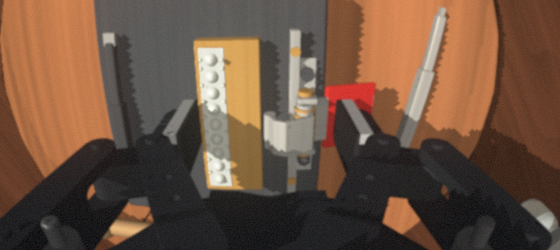

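View pics/s7.png

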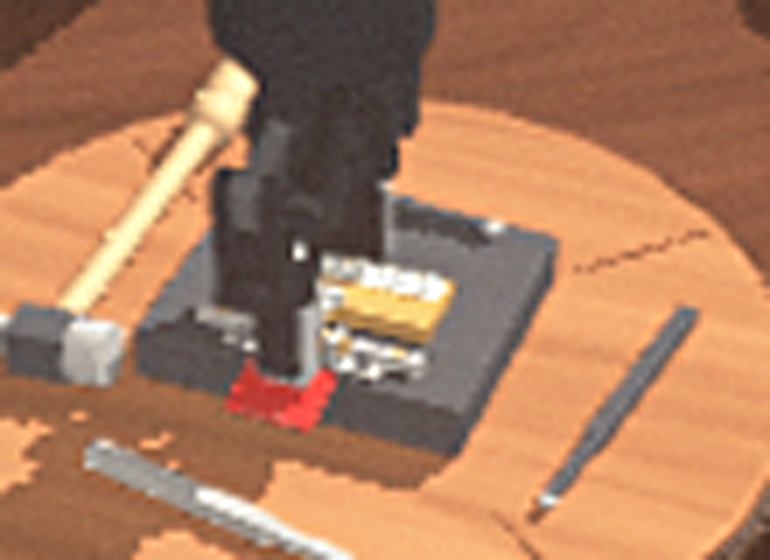

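>>> {"name": "step_arm", "arguments": {"motion": [{"translation":[1,-0.8,0.6],"twist":[0,0,0],"hand":0.3},{"translation":[1,-0.8,0.6],"twist":[0,0,0],"hand":0.33},{"translation":[0,0,0],"twist":[0,0,0],"hand":0.33}]}}

```text
t: 6.05
position: [0.5925, -0.1077, 0.2388]
tcp_rot: [-0.636, -0.309, 0.636, -0.308]
contact_force: [-1.2, 0.6, 7.5]
gripper_width: 0.0574
```

>>> {"name": "step_arm", "arguments": {"motion": [{"translation":[1,-0.8,0.6],"twist":[0,0,0],"hand":0.36},{"translation":[0,0,0],"twist":[0,0,0],"hand":0.36}]}}

```text
t: 6.3
position: [0.5934, -0.1084, 0.2394]
tcp_rot: [-0.636, -0.309, 0.636, -0.308]
contact_force: [-0.5, 1.9, 7.8]
gripper_width: 0.0544
```

```bash
python3 - <<'E'
from h import *
plan(23,0,.235)
s=state();f=grab_frame('wrist');save('w8',f['frame'][150:400])
g=grab_frame('scene');save('s8',cv2.resize(g['frame'][175:255,240:350],None,fx=7,fy=7,interpolation=cv2.INTER_CUBIC))
E
```

```text
d mm [-0.7 -1.2 -4.4] rv [-0.0012 -0.0011  0.001 ] pos [ 0.5934 -0.1084  0.2394] t 6.3 w 0.0544 F [-0.46  1.91  7.83] q [-0.2   0.51  1.72  0.    0.92  0.47]
```

View pics/w8.png

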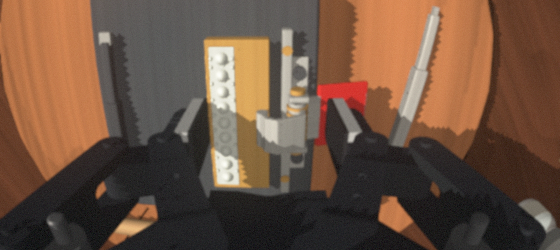

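View pics/s8.png

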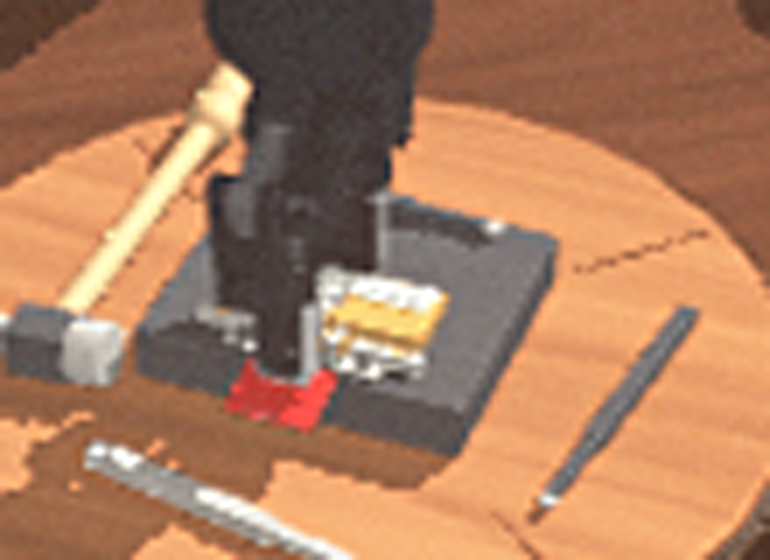

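>>> {"name": "step_arm", "arguments": {"motion": [{"translation":[1,-0.8,0.4],"twist":[0,0,0],"hand":0.39},{"translation":[0,0,0],"twist":[0,0,0],"hand":0.39}]}}

```text
t: 6.65
position: [0.5943, -0.1091, 0.2398]
tcp_rot: [-0.636, -0.309, 0.637, -0.308]
contact_force: [-1.2, 0.6, 8.8]
gripper_width: 0.0523
```

>>> {"name": "step_arm", "arguments": {"motion": [{"translation":[0.6,-0.5,0.3],"twist":[0,0,0],"hand":0.41},{"translation":[0,0,0],"twist":[0,0,0],"hand":0.41}]}}

```text
t: 6.9
position: [0.5949, -0.1096, 0.2401]
tcp_rot: [-0.636, -0.309, 0.637, -0.308]
contact_force: [-0.4, 2.7, 8.6]
gripper_width: 0.0505
```

```bash
python3 - <<'E'
from h import *
plan(25,0,.235);print('F ex',state()['contact_force'][:2]@ex)
s=state();f=grab_frame('wrist');save('w9',cv2.resize(f['frame'][170:350,170:390],None,fx=3.3,fy=3.3,interpolation=cv2.INTER_CUBIC))
g=grab_frame('scene');save('s9',cv2.resize(g['frame'][175:255,240:350],None,fx=7,fy=7,interpolation=cv2.INTER_CUBIC))
E
```

```text
d mm [-0.7 -1.3 -5.1] rv [-0.0014 -0.0013  0.0009] pos [ 0.5949 -0.1096  0.2401] t 6.9 w 0.0505 F [-0.43  2.65  8.57] q [-0.2   0.51  1.71  0.    0.92  0.47]
F ex -1.981258370491799
```

View pics/w9.png

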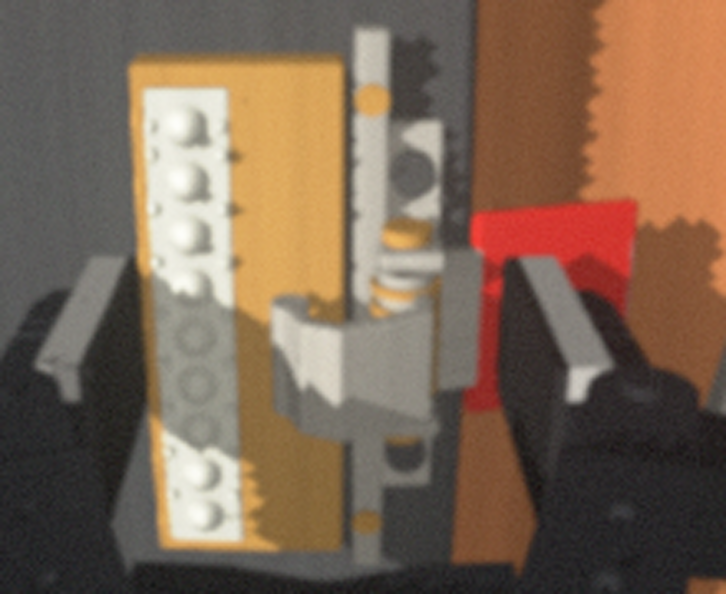

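View pics/s9.png

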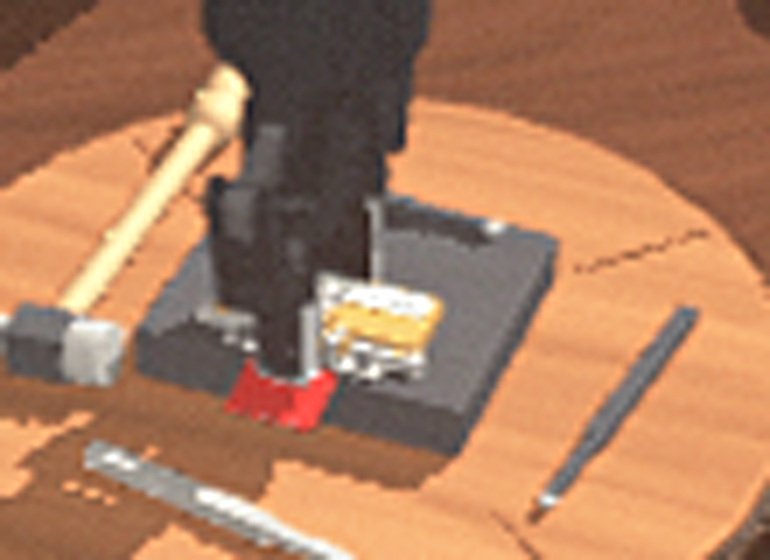

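>>> {"name": "step_arm", "arguments": {"motion": [{"translation":[0.6,-0.5,0.3],"twist":[0,0,0],"hand":0.43},{"translation":[0,0,0],"twist":[0,0,0],"hand":0.43}]}}

```text
t: 7.25
position: [0.5955, -0.1101, 0.2403]
tcp_rot: [-0.636, -0.309, 0.637, -0.308]
contact_force: [-1.4, 1.7, 8.2]
gripper_width: 0.0485
```

>>> {"name": "step_arm", "arguments": {"motion": [{"translation":[0.8,-0.6,0.0],"twist":[0,0,0],"hand":0.43},{"translation":[0,0,0],"twist":[0,0,0],"hand":0.43}]}}

```text
t: 7.5
position: [0.5958, -0.1103, 0.2402]
tcp_rot: [-0.636, -0.31, 0.637, -0.307]
contact_force: [-2.5, 3.1, 9.3]
gripper_width: 0.0487
```

```bash
python3 - <<'E'
from h import *
plan(27,0,.235);print('F ex',state()['contact_force'][:2]@ex)
s=state();f=grab_frame('wrist');save('w10',cv2.resize(f['frame'][170:350,170:390],None,fx=3.3,fy=3.3,interpolation=cv2.INTER_CUBIC))
E
```

```text
d mm [ 0.  -1.8 -5.2] rv [-0.0025 -0.0035  0.001 ] pos [ 0.5958 -0.1103  0.2402] t 7.5 w 0.0487 F [-2.52  3.14  9.3 ] q [-0.2   0.51  1.71  0.    0.93  0.46]
F ex -3.91858107966208
```

View pics/w10.png

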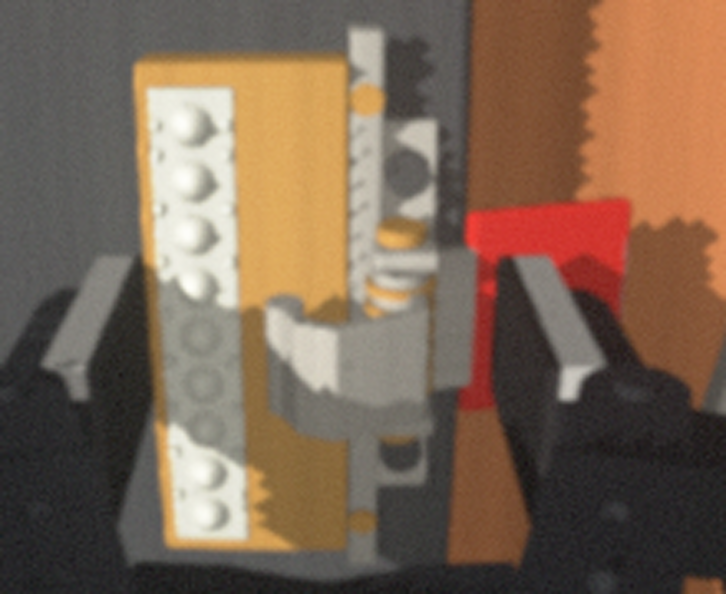

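>>> {"name": "step_arm", "arguments": {"motion": [{"translation":[0.8,-0.6,0.2],"twist":[0,0,0],"hand":0.44},{"translation":[0,0,0],"twist":[0,0,0],"hand":0.44},{"translation":[0,0,0],"twist":[0,0,0],"hand":0.44}]}}

```text
t: 7.92
position: [0.5961, -0.1104, 0.2404]
tcp_rot: [-0.635, -0.31, 0.637, -0.306]
contact_force: [-5.7, 5.9, 10.7]
gripper_width: 0.0482
```

```bash
python3 - <<'E'
from h import *
plan(27,0,.235);print('F ex',state()['contact_force'][:2]@ex)
s=state();f=grab_frame('wrist');save('w11',cv2.resize(f['frame'][170:350,170:390],None,fx=3.3,fy=3.3,interpolation=cv2.INTER_CUBIC))
E
```

```text
d mm [-0.3 -1.7 -5.4] rv [-0.0036 -0.0052  0.001 ] pos [ 0.5961 -0.1104  0.2404] t 7.925 w 0.0482 F [-5.71  5.88 10.75] q [-0.2   0.51  1.71  0.    0.93  0.46]
F ex -8.12473978847101
```

View pics/w11.png

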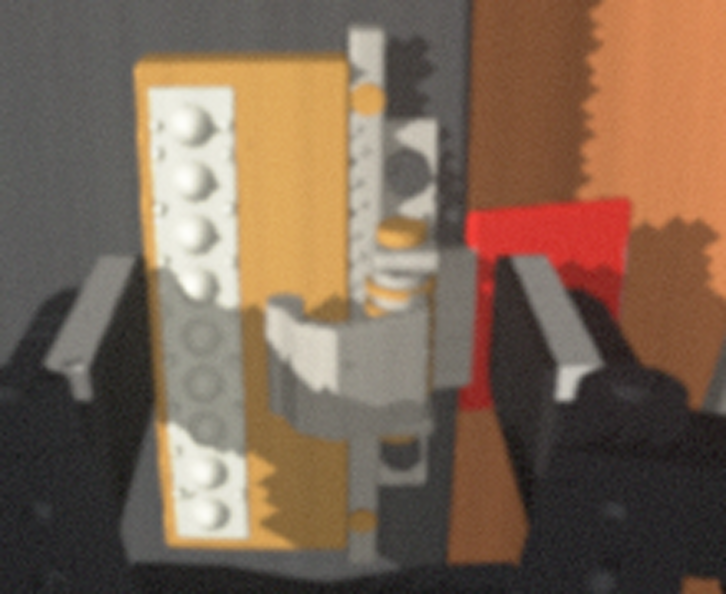

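>>> {"name": "step_arm", "arguments": {"motion": [{"translation":[0,0,-0.5],"twist":[0,0,0],"hand":0.39},{"translation":[-0.8,0.6,0],"twist":[0,0,0],"hand":0.39}]}}

```text
t: 8.22
position: [0.5959, -0.1105, 0.2397]
tcp_rot: [-0.636, -0.309, 0.637, -0.307]
contact_force: [-1.1, 2.1, 8.1]
gripper_width: 0.052
```

```bash
python3 - <<'E'
from h import *
plan(27,0,.235);print('F ex',state()['contact_force'][:2]@ex)
s=state();f=grab_frame('wrist');save('w12',cv2.resize(f['frame'][170:350,170:390],None,fx=3.3,fy=3.3,interpolation=cv2.INTER_CUBIC))
E
```

```text
d mm [-0.1 -1.6 -4.7] rv [-0.0018 -0.0028  0.0009] pos [ 0.5959 -0.1105  0.2397] t 8.225 w 0.052 F [-1.14  2.13  8.06] q [-0.2   0.51  1.71  0.    0.93  0.46]
F ex -2.216410910180097
```

View pics/w12.png

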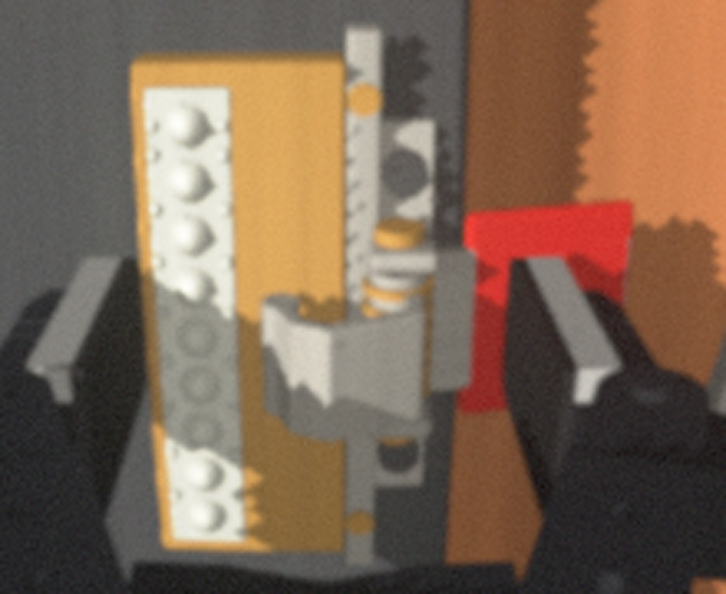

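>>> {"name": "step_arm", "arguments": {"motion": [{"translation":[0,0,2],"twist":[0,0,0],"hand":0.39},{"translation":[0,0,2],"twist":[0,0,0],"hand":0.39},{"translation":[0,0,3],"twist":[0,0,0],"hand":0.39},{"translation":[0,0,4],"twist":[0,0,0],"hand":0.39},{"translation":[0,0,5],"twist":[0,0,0],"hand":0.39}]}}

```text
t: 8.9
position: [0.5965, -0.1113, 0.2552]
tcp_rot: [-0.636, -0.309, 0.637, -0.308]
contact_force: [0.2, -0.5, -0.3]
gripper_width: 0.052
```

>>> {"name": "step_arm", "arguments": {"motion": [{"translation":[0,0,15],"twist":[0,0,0],"hand":0.39},{"translation":[0,0,25],"twist":[0,0,0],"hand":0.3},{"translation":[0,0,30],"twist":[0,0,0],"hand":0.2},{"translation":[0,0,15],"twist":[0,0,0],"hand":0.1},{"translation":[0,0,0],"twist":[0,0,0],"hand":0.1}]}}

```text
t: 9.52
position: [0.5969, -0.1113, 0.3419]
tcp_rot: [0.637, 0.308, -0.636, 0.309]
contact_force: [-1.0, 0.6, -1.5]
gripper_width: 0.0767
```

```bash
python3 - <<'E'
from h import *
import pickle
plan(27,0,.235)
s=state();f=grab_frame('wrist');f['s']=s;pickle.dump(f,open('w13.pkl','wb'));save('w13',cv2.resize(f['frame'][110:290,160:360],None,fx=3.3,fy=3.3,interpolation=cv2.INTER_CUBIC))
g=grab_frame('scene');save('s13',cv2.resize(g['frame'][175:275,230:360],None,fx=6,fy=6,interpolation=cv2.INTER_CUBIC))
E
```

```text
d mm [  -1.1   -0.8 -106.9] rv [0.0006 0.0027 0.0007] pos [ 0.5969 -0.1113  0.3419] t 9.525 w 0.0767 F [-1.    0.58 -1.49] q [-0.2   0.41  1.58 -0.    1.14  0.46]
```

View pics/w13.png

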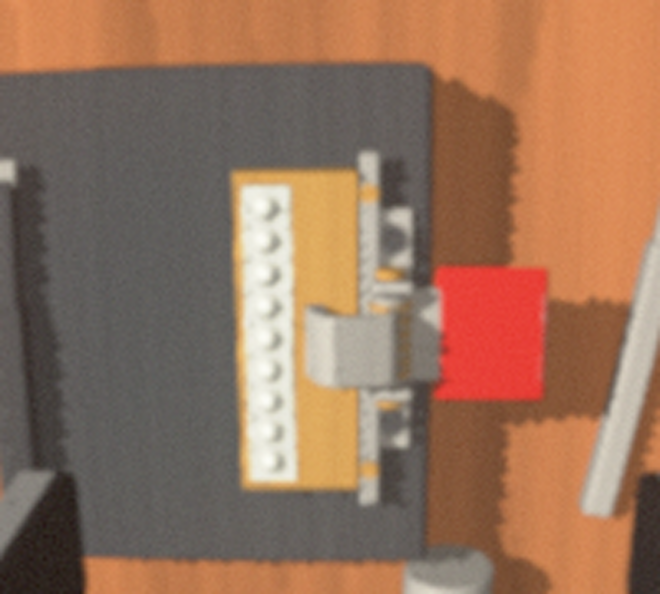

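View pics/s13.png

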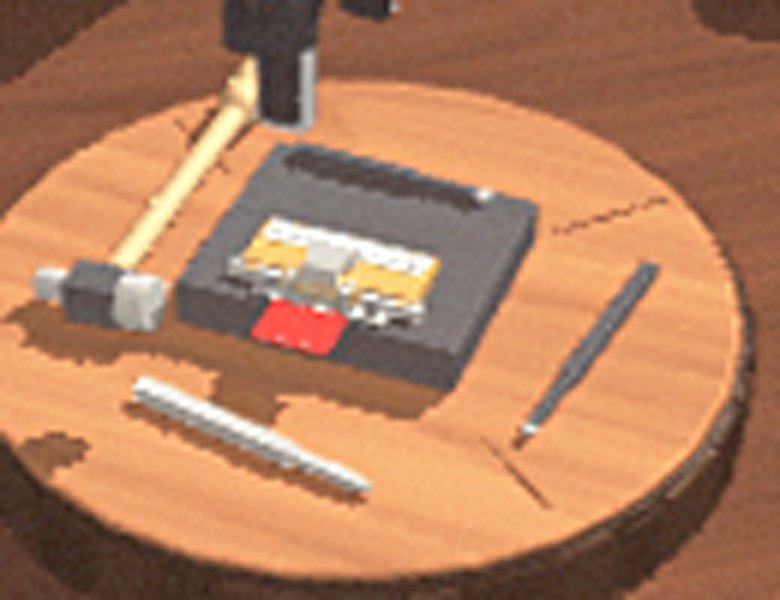

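>>> {"name": "step_arm", "arguments": {"motion": [{"translation":[0,0,0],"twist":[0,0,0],"hand":0.1},{"translation":[0,0,0],"twist":[0,0,0],"hand":0.1}]}}

```text
t: 9.88
position: [0.5967, -0.1113, 0.3396]
tcp_rot: [-0.636, -0.309, 0.637, -0.308]
contact_force: [-0.2, -0.0, -0.4]
gripper_width: 0.0766
```

```bash
python3 - <<'E'
from h import *
import pickle
f=pickle.load(open('w13.pkl','rb'))
q=lambda u,v:(u/3.3+159.65,v/3.3+109.65)
for n,u,v,z in[('fr',358,171,.075),('fr',357,489,.075),('rear',232,171,.075),('rear',242,489,.075),('stop',361,152,.073),('stop',361,503,.073)]:
    print(n,loc(wz(f,*q(u,v),z)).round(1))
s=state();print(s['contact_force'].round(2),abs(s['joint_velocities']).max())
print(close_job())
E
```

```text
fr [28.7 38.6]
fr [ 28.5 -37.2]
rear [ 0.7 38.7]
rear [  0.9 -37.3]
stop [29.4 42.6]
stop [ 29.5 -41.8]
[-0.21 -0.03 -0.41] 0.005185984460332696
the job is handed in; nothing more can be done
None
```

The carrier is clamped and the job is handed in, after about 10 s of the 40 s allowed; `close_job` gave no verdict.

**What I did:** I pressed the tab with one fingertip (about 7–10 N). With it held, I closed the gripper while shifting the hand so the tab finger stayed put. The other fingertip slid the carrier under the raised jaw until the push force rose to about 8 N, which showed it was against the stop. I then eased the pushing finger back, let the tab up and lifted straight clear.

**Last checks, from the wrist image:**

| Check | Result |
|---|---|
| Carrier front face (fixture x) | 28.5 to 28.7 mm, stop bar at about 29.4 mm |
| Gap to the stop bar | within about 1 mm, inside the 2 mm calibration error |
| Squareness | about 0.2° off |
| Sideways position | about 0.7 mm off centre |
| Jaw | seen resting on the ledge |
| Hand | clear, contact force near zero |

I could not read the clip's angle or the jaw's clamping force directly, so those rest on the pictures. In the last pictures the punches and hammer in view looked untouched. I did not measure their positions, and I did not re-check the tools further out, which the hand never went near at working height. No check failed or disagreed.

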